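# Stop the carousel and clear the tipped bottle

### The arm

A 6-joint arm with a two-finger parallel gripper is mounted at the origin on the work surface. World frame = base frame: x ahead of the robot, y to its left, z up, the work surface at z = 0. Lengths are in m, angles in degrees, forces in N, time in s.
With the tool pointing down it reaches from about 0.25 to 0.725 m from the base axis. Payload 9.7 kg.
Tool frame: the origin (TCP) lies at the very end of the fingers, on their centre line; the grasp point (between the pads) lies 19 mm behind it; x points along the fingers, y is the direction in which the jaws open and shut, and the axes are right-handed (so a half turn about x gives the same grasp; the last joint's range is limited). The gripper opens to 85 mm and grips with 20 to 120 N. Pads are 22 mm wide; open, the fingers measure 114 mm over their backs; the gripper's body (76 mm by 85 mm) begins 54 mm behind the grasp point. The pads swing forward as they close: fully open they stand 13 mm farther back than shut.
Start: joints at [76.891, 4.979, 10.078, 95.1, 0, 90], TCP at [0.125, 0.536, 0.197] pointing down, gripper open.
Joint ranges: [-179.16, 179.16], [-48.56, 103.87], [-65.8, 70.77], [-126.05, 130.52], [-82.76, 87.17], [-180, 180]. Speed limits (degrees/s): [127.2, 127.2, 147.25, 180, 180, 180].

### API

Orientations are given as [roll, pitch, yaw] about the fixed x, y, z axes, in that order (R = Rz(yaw) Ry(pitch) Rx(roll)).
In Python, from workcell import get_obs, cams, bot gives the robot as it stands.
- The arm moves only by the tool apply_moves, never from a script. Its argument "rows" is a list that holds one entry, the list of rows, each a list of 7 numbers: the shift along the tool's x, y, z in mm, then the turn, a rotation vector about the tool's x, y, z in rad, then the opening, from 0 (shut) to 1 (fully open). A call has 1 to 20 rows; each row is the pose to reach, as a shift and turn from the pose measured when the call began, along the tool's axes at that moment; what a row does not reach only later rows make up. A row lasts 1/10 s, in which the tool goes at most 50 mm and 8.59 degrees, less where a joint would pass 70% of its speed; a pose out of reach is approached as far as the arm can. A call with a gripper value outside its range is refused whole. The fingers move at their own pace and stop on an object; "newtons" is the grip in N (left out, the last holds). Time passes only in rows, so rows that repeat a pose let the fingers close. It gives the time, the measured TCP pose, the force and the opening at its end, in the units of the state.
- get_obs(): the state, without advancing time (a new reading comes with each control period).
- cams.camera(name): name is "scene" or "top"; returns a dict with "pixels" (384x512x3 uint8, red, green, blue), "range_z" (384x512 float32, m along the optical axis (not along the pixel's ray), 0 where there is no reading), "fx", "fy", "cx", "cy" (pixels), "D" ([k1, k2, p1, p2, k3] as OpenCV has them; the pictures are not rectified), "eye" and "attitude" of the camera in the world. Camera axes: x right, y up, looking along -z (the intrinsics and any distortion apply to the point x, -y, -z); pixel columns grow to the right and rows downward; lengths in m; the calibration is good to about 2 mm. A picture is of the moment at which its call begins.
- bot.job_done(): hands the job in, once; it reports no verdict.
Trained networks look in a picture, given as the dict that the camera call returned (one of the last four; its "shot" number tells which), for a name from the list of things; names that differ only in an ending like _2 or _b are one class to them, and where a whole thing is asked for, a point or a joint stands for the part that bears it (a point fixed in the world has none). Each returns a list of dicts, best first, with "confidence" (0 to 1); they miss things now and then, are a little off and sometimes report something else, mostly with a low value. They report only what shows in the picture. A call takes as long as a camera call. They do not tell look-alikes from the thing itself.
- cams.find_in(label, picture): "at" ([x, y, z] in m, in world coordinates, good to about 4 mm: the middle of the surface that is visible of it).
The state is a dict: "time": time; "q": joint angles; "qd": joint speeds; "joint_efforts": joint torques, N m; "ee_pos": TCP position; "tcp_rot": TCP orientation; "wrist_force": force on the tool from outside, world axes, zero at the start; "torque": the same for the moment, N m; "opening": finger opening in m.
Only numpy, scipy, OpenCV 4.12 (cv2) and the standard library are available. Lean on these libraries where they do the work, as an engineer would, in place of code of your own. Each camera call takes 0.05 s, during which the arm holds its last target.

### The job

A bottle has fallen over on the sample carousel. First set the carousel's push-to-turn selector to stop, the single long bar mark, and let it spring fully back out in the notch there; the notch can lie up to 15 degrees to either side of the mark, so feel for it. Then lift the fallen bottle off the freely spinning turntable and lay it flat on its side in the steel tray, without dropping or slamming it, leaving the two jars standing on the turntable and the beaker where it is.

Things in the scene. Friction and masses are not known exactly. Their poses are not given: they have to be found in the camera images.
- selector (a joint): Angle of the selector knob, rad, growing clockwise seen facing the panel. It starts in the running arc (row of widening ticks, -0.1 to 0.32) and turns freely there. Marks beyond: one dot at 1.36, the single long bar (stop) at 2.16, two dots at 2.96; end stop 3.30. Elsewhere it turns only while pushed in at least 8 mm (notches: see the console). Friction about 0.03 N m.
- selector_push (a joint): How far the selector knob is pushed in along its axis, m: 0 fully out, 0.011 at the bottom. A spring pushes it out (4.5 N when out, 9.5 N at the bottom). Let go between notches it stays in, at about 0.008; turned over a notch it springs out to 0 if nothing holds it down, and is locked again.
- selector_grip (a point): On the axis of the black knob, half-way up its bar grip; moves in with it. x along the bar to its pointed nose (white line on top), z out of the panel along the axis (20 degrees off vertical, to the front). Bar 66 mm long plus 8 mm nose, 16 wide, 34 high, on a round flange 76 mm across, 8 thick. The flange's upper face is 17 mm below this point, the bar's top 18 above.
- console: Grey console, 170 mm wide, its panel (180 by 170 mm) sloping 20 degrees down to its front. Origin at the centre of its underside; x to its back. Behind the one-dot, long-bar and two-dot marks are hidden notches for the knob. All three together lie up to 0.26 rad off their marks, to either side, new at each start; play in a notch 0.05 rad either way.
- stop_mark (a point): The single long bar mark for stop, 26 by 7 mm, radial, white, on the panel's surface 60 mm from the knob's axis. The knob's nose points to it when the selector reads 2.16. Axes as the console's.
- turntable_top (a point): Centre of the top face of the aluminium turntable, 280 mm across, 42 mm above the bench; it spins freely on its fixed base.
- bottle_center (a point): Centre of the fallen white bottle, 120 mm long, lying on the turntable. x along it towards the cap, z up. Square body 48 by 48 mm, from 60 mm behind this point to 28 mm ahead of it; then neck and round cap 36 mm across. 0.2 to 0.35 kg.
- tray: Open steel tray, fixed to the bench, 220 mm along x, 150 mm along y, walls 32 mm high and 4 mm thick, floor 4 mm thick. Origin at the centre of its underside, on the bench.
- jar_a: White round jar, 50 mm across and 60 mm high, standing on the turntable; origin at the centre of its underside. To be left standing there (it may ride round with the turntable).
- jar_b: A second such jar.
- beaker: Glass beaker, 68 mm across and 85 mm high, standing on the bench; origin at the centre of its underside. To be left where it is.
There are look-alikes about, which are no part of the job. What is shaped like the jar_a but turquoise is not meant.

How it is judged (in metres and radians):
On the way, in this order (a step that is already met when the one before it is completed fails the run):
1. the selector stands in the stop notch (the long bar), sprung fully out (value of joint selector between 1.8 and 2.52 rad and value of joint selector_push below 0.002 m), for 0.2 s.
2. the bottle is lifted clear of the turntable (height (world z) of bottle_center above 0.09 m), for 0.1 s.
At the end, for the whole second after the job is handed in: Selector within 0.36 rad of 2.16 and out to 2 mm; bottle still, level within 0.15 rad, its centre below 34 mm and within 65 mm (along) and 60 mm (across) of the tray centre; both jars upright within 0.15 rad on the turntable; beaker moved under 30 mm (all of step 1 and angle between each of jar_a, jar_b's own z axis and vertical below 0.15 rad and horizontal distance between each of jar_a, jar_b and turntable_top below 0.135 m and height (world z) of each of jar_a, jar_b above 0.035 m and x of bottle_center in the frame of tray between -0.065 and 0.065 m and y of bottle_center in the frame of tray between -0.06 and 0.06 m and height (world z) of bottle_center below 0.034 m and angle between bottle_center's own x axis and vertical between 1.42 and 1.72 rad and linear speed of bottle below 0.02 m/s and distance of beaker from where it was at the start of the episode below 0.03 m); the robot touches nothing.
It fails at once if a jar is tipped over or pushed off the turntable (angle between any of jar_a, jar_b's own z axis and vertical above 0.5 rad or height (world z) of any of jar_a, jar_b below 0.03 m).
It fails at once if the beaker is knocked away (moved over 30 mm) (distance of beaker from where it was at the start of the episode above 0.03 m).
It fails at once if the bottle is let fall over the tray from more than 15 mm up (contact force between bottle and anything else below 0.01 N and height (world z) of bottle_center above 0.045 m and horizontal distance between bottle_center and tray below 0.13 m).
It fails at once if the bottle is slammed into the tray (over 60 N) (contact force between bottle and tray above 60 N).
It also fails if it takes over 72 s, if anything falls off the work surface, if the arm or the gripper's body presses on something with over 40 N, if the wrist force passes 120 N, or if a joint passes its speed limit or range.

## Working session

There is one attempt and no reset: what is moved stays moved. The work goes in short steps, Python scripts to look and compute and a tool call to move; the robot and the scene stay as the last step left them, time stands still between calls to the robot, and variables do not carry over. Pictures are saved under pics/ and viewed, and the job is handed in when it is done.

Besides the shell and the picture viewer there is one more tool, called as name(argument=value, ...) on one line, values as JSON. apply_moves: Moves the arm, as the interface text tells. Its arguments: {"type":"object","properties":{"rows":{"type":"array"},"newtons":{"type":"number"}},"required":["rows"]}

```bash
mkdir -p pics; ls
cat > h.py <<'E'
import numpy as np, cv2
from scipy.spatial.transform import Rotation as R
from workcell import get_obs, cams, bot
def rot(a):
    a=np.array(a,float)
    if a.shape==(3,3): return a
    if a.size==4: return R.from_quat(a).as_matrix()
    return R.from_euler('xyz',a,degrees=True).as_matrix()
def cloud(c):
    d=c['range_z']; H,W=d.shape
    K=np.array([[c['fx'],0,c['cx']],[0,c['fy'],c['cy']],[0,0,1]])
    v,u=np.mgrid[0:H,0:W]
    p=cv2.undistortPoints(np.stack([u,v],-1).reshape(-1,1,2).astype(np.float64),K,np.array(c['D'],float)).reshape(H,W,2)
    P=np.stack([p[...,0]*d,-p[...,1]*d,-d],-1)
    w=P@rot(c['attitude']).T+np.array(c['eye'])
    w[d==0]=np.nan
    return w
def proj(c,pts):
    K=np.array([[c['fx'],0,c['cx']],[0,c['fy'],c['cy']],[0,0,1]])
    q=(np.atleast_2d(pts)-np.array(c['eye']))@rot(c['attitude'])
    q=q*[1,-1,-1]
    return cv2.projectPoints(q,np.zeros(3),np.zeros(3),K,np.array(c['D'],float))[0].reshape(-1,2)
def save(n,im): cv2.imwrite('pics/'+n,im[...,::-1])
E
python3 - <<'E'
from h import *
import pickle
o=get_obs(); print(o)
for n in ['scene','top']:
    c=cams.camera(n); save(n+'0.png',c['pixels']); print(n,c['eye'],c['attitude'],c['fx'],c['D'],c['shot'])
    pickle.dump(c,open(n+'0.pkl','wb'))
    for l in ['selector','console','bottle_center','tray','jar_a','beaker','turntable_top','stop_mark']:
        try:
            for r in cams.find_in(l,c): print(l,np.round(r['at'],3),round(r['confidence'],2))
        except Exception as e: print(l,e)
E
```

```text
pics
{'time': 0.0, 'q': array([7.68918322e+01, 5.01287947e+00, 1.00341133e+01, 9.50986101e+01,
       3.01385567e-04, 9.00021045e+01]), 'qd': array([ 0.01869092, -0.03671609,  0.07292331, -0.0047309 , -0.07707875,
       -0.04503717]), 'joint_efforts': array([-2.02882962e-03, -5.20390463e+01,  4.64801931e+01,  1.63110526e-02,
       -2.15892840e-05,  3.09223090e-06]), 'ee_pos': array([0.12467196, 0.53540748, 0.19596297]), 'tcp_rot': array([ -90.22106498,   89.92262314, -103.33133751]), 'wrist_force': array([-0.23166724, -0.60071901,  0.57068129]), 'torque': array([-0.00835717, -0.01309608, -0.00985288]), 'opening': 0.08540478164287044}
scene [ 1.35829529 -0.1883411   1.03530212] [40.07809604  1.07746067 74.56195526] 410.3353963757127 [-0.05045447  0.          0.          0.          0.        ] 1
selector [ 0.411 -0.31   0.135] 0.89
console [ 0.484 -0.308  0.109] 0.82
bottle_center [0.626 0.042 0.039] 0.75
bottle_center [0.578 0.1   0.086] 0.7
bottle_center [0.392 0.348 0.008] 0.18
tray [0.392 0.344 0.006] 0.59
jar_a [ 0.595 -0.214  0.048] 0.91
jar_a [ 0.577 -0.046  0.093] 0.76
jar_a [ 0.846 -0.111  0.059] 0.71
jar_a [ 0.829 -0.028  0.055] 0.61
beaker [ 0.719 -0.278  0.054] 0.58
turntable_top [0.625 0.04  0.039] 0.75
stop_mark [ 0.485 -0.309  0.107] 0.56
top [ 0.51957896 -0.01100433  1.3335802 ] [  4.69222648   0.66658981 -89.84796981] 481.93244696081496 [-0.02781948  0.          0.          0.          0.        ] 2
selector [ 0.403 -0.311  0.13 ] 0.66
console [ 0.422 -0.301  0.11 ] 0.88
bottle_center [0.567 0.104 0.092] 0.66
bottle_center [ 0.404 -0.307  0.132] 0.43
tray [0.393 0.347 0.001] 0.76
tray [0.593 0.032 0.042] 0.44
jar_a [ 0.823 -0.106  0.06 ] 0.89
jar_a [ 0.563 -0.046  0.103] 0.8
jar_a [ 0.653 -0.012  0.101] 0.75
jar_a [ 0.811 -0.025  0.062] 0.75
beaker [ 0.734 -0.29   0.044] 0.76
turntable_top [0.592 0.033 0.045] 0.93
stop_mark [ 0.421 -0.298  0.114] 0.96
```

View pics/scene0.png

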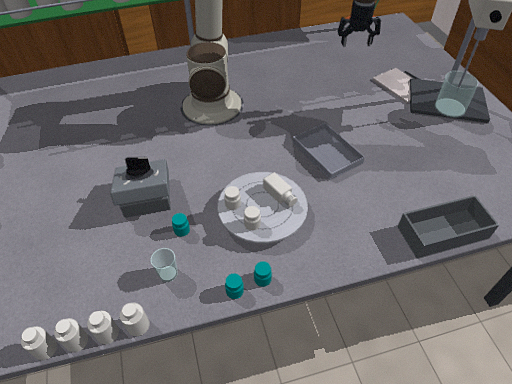

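View pics/top0.png

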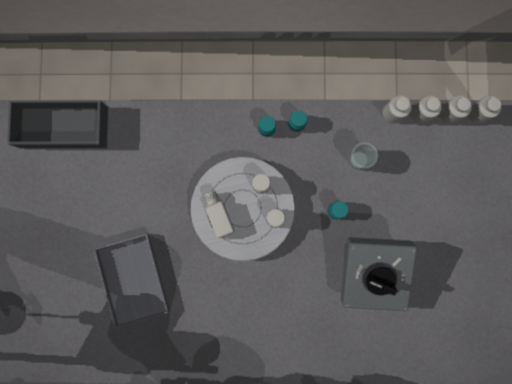

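Run:
```python
from h import *
import pickle
c=pickle.load(open('top0.pkl','rb'))
p=proj(c,[[0.40,-0.31,0.12],[0.59,0.04,0.06]]); print(p)
im=c['pixels']
a=[]
for q in p:
    x,y=q.astype(int); x0=max(0,x-65);y0=max(0,y-65)
    a.append(cv2.resize(im[y0:y0+130,x0:x0+130],(400,400),interpolation=cv2.INTER_CUBIC)); print(x0,y0)
save('crops0.png',np.hstack(a))
```

```text
[[381.17445899 282.75640594]
 [241.91070201 207.59683319]]
316 217
176 142
```

View pics/crops0.png

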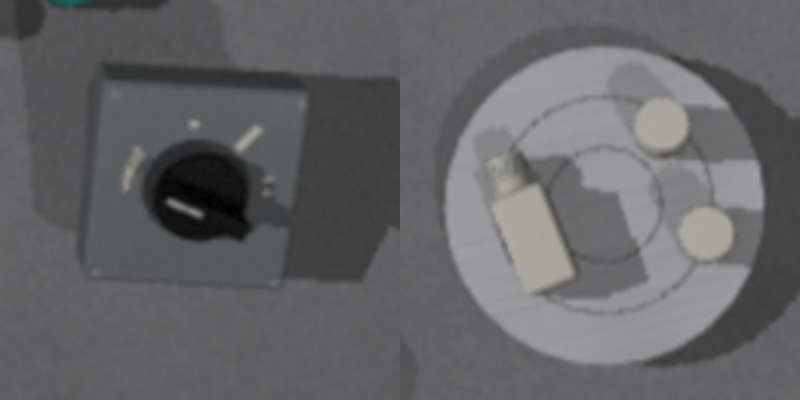

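Run:
```python
from h import *
import pickle
c=pickle.load(open('top0.pkl','rb')); w=cloud(c)
s=pickle.load(open('scene0.pkl','rb')); ws=cloud(s)
for nm,W in (('top',w),('scene',ws)):
    print('==',nm)
    # bench
    b=W[(abs(W[...,0]-0.3)<.1)&(abs(W[...,1])<.1)]; print('bench',np.nanmedian(b[:,2]))
    # turntable
    m=(np.hypot(W[...,0]-.592,W[...,1]-.033)<.2)&(W[...,2]>.03)&(W[...,2]<.05)
    t=W[m]; print('tt',np.median(t[:,2]),t[:,0].min(),t[:,0].max(),t[:,1].min(),t[:,1].max())
    m2=(np.hypot(W[...,0]-.592,W[...,1]-.033)<.15)&(W[...,2]>.055)
    q=W[m2]; n,l=cv2.connectedComponents(m2.astype(np.uint8))
    for i in range(1,n):
        k=W[l==i]
        if len(k)<20: continue
        print(len(k),k.mean(0).round(3),k.min(0).round(3),k.max(0).round(3),'p95z',np.percentile(k[:,2],90).round(3))
        if 1:
            top=k[k[:,2]>.078]
            if len(top)>10:
                r=cv2.minAreaRect(top[:,:2].astype(np.float32)*1000); print('  rect',np.round(r[0],1),np.round(r[1],1),round(r[2],1),'ztop',np.median(top[:,2]).round(3))
    # tray
    m3=(np.hypot(W[...,0]-.393,W[...,1]-.345)<.17)&(W[...,2]>.02)&(W[...,2]<.06)
    n,l,st,_=cv2.connectedComponentsWithStats(m3.astype(np.uint8))
    k=W[m3]; r=cv2.minAreaRect(k[:,:2].astype(np.float32)*1000); print('tray',r,np.percentile(k[:,2],95))
    # console
    m4=(abs(W[...,0]-.41)<.14)&(abs(W[...,1]+.3)<.12)&(W[...,2]>.03)
    k=W[m4]; print('console',k.min(0).round(3),k.max(0).round(3))
    m5=m4&(W[...,2]>.05); kk=W[m5&(W[...,2]<.125)]
    # panel plane fit ransac
    best=0;rng=np.random.default_rng(0)
    for _ in range(400):
        a=kk[rng.choice(len(kk),3,False)]; nn=np.cross(a[1]-a[0],a[2]-a[0])
        if np.linalg.norm(nn)<1e-6: continue
        nn/=np.linalg.norm(nn); nn*=np.sign(nn[2]); 
        if nn[2]<.8: continue
        inl=abs((kk-a[0])@nn)<.003
        if inl.sum()>best: best=inl.sum(); B=(nn,inl)
    pk=kk[B[1]]; ct=pk.mean(0); nn=np.linalg.svd(pk-ct)[2][2]; nn*=np.sign(nn[2])
    print('panel n',nn.round(3),'c',ct.round(3),len(pk),'tilt',np.degrees(np.arccos(nn[2])),'az',np.degrees(np.arctan2(nn[1],nn[0])))
    r=cv2.minAreaRect(pk[:,:2].astype(np.float32)*1000); print(r)
    h=(W-ct)@nn; 
    for lo,hi in((.006,.02),(.02,.032),(.032,.06)):
        mm=m4&(h>lo)&(h<hi); z=W[mm]; 
        if len(z): print('h',lo,hi,len(z),z.mean(0).round(4),np.median(h[mm]).round(4))
```

```text
== top
bench -0.000734319645713577
tt 0.04152030311170107 0.45134908949796454 0.7288676143310571 -0.09958284624494493 0.17882645333318103
290 [ 0.652 -0.01   0.097] [ 0.63  -0.034  0.06 ] [0.675 0.013 0.11 ] p95z 0.104
  rect [652.2 -10.5] [45.  47.1] 0.7 ztop 0.101
800 [0.57  0.101 0.087] [0.512 0.062 0.056] [0.633 0.139 0.096] p95z 0.092
  rect [573.5 103.9] [119.4  48.1] 22.3 ztop 0.088
285 [ 0.563 -0.047  0.098] [ 0.541 -0.07   0.057] [ 0.588 -0.024  0.109] p95z 0.104
  rect [564.4 -46.9] [46.6 46.7] 0.2 ztop 0.101
tray ((395.2279357910156, 340.3807678222656), (221.6073455810547, 150.9235076904297), 16.292505264282227) 0.03511448982945224
console [ 0.325 -0.398  0.031] [ 0.513 -0.222  0.163]
panel n [-0.333  0.019  0.943] c [ 0.404 -0.306  0.098] 2404 tilt 19.49154566521198 az 176.79224384749998
((407.2550964355469, -308.697021484375), (168.28762817382812, 158.83775329589844), 86.79219818115234)
h 0.006 0.02 165 [ 0.4172 -0.3084  0.1201] 0.0186
h 0.02 0.032 327 [ 0.409  -0.3092  0.1243] 0.0221
h 0.032 0.06 269 [ 0.3972 -0.3063  0.1503] 0.0547
== scene
bench 0.0015098090865391933

[... 320 characters left out ...]
65.9 -48. ] [45.  47.2] 15.3 ztop 0.102
319 [ 0.663 -0.012  0.09 ] [ 0.631 -0.034  0.056] [0.679 0.014 0.108] p95z 0.105
  rect [655.6 -10.4] [46.9 45.8] 74.8 ztop 0.102
tray ((394.30987548828125, 340.0300598144531), (226.339599609375, 153.68092346191406), 17.230575561523438) 0.03532218104824856
console [ 0.323 -0.401  0.03 ] [ 0.514 -0.221  0.163]
panel n [-0.34  0.02  0.94] c [ 0.413 -0.308  0.105] 766 tilt 19.92879961170098 az 176.6953077513303
((401.1305236816406, -310.28076171875), (170.38766479492188, 144.9427490234375), 85.74299621582031)
h 0.006 0.02 59 [ 0.4248 -0.3111  0.1277] 0.0175
h 0.02 0.032 138 [ 0.4155 -0.3119  0.1312] 0.0223
h 0.032 0.06 191 [ 0.4011 -0.3069  0.1488] 0.0456
```

```bash
cat > an.py <<'E'
from h import *
def panel(cs):
    """knob analysis in panel coords; returns axes"""
    yaw=np.radians(-3.25); ex=np.array([np.cos(yaw),np.sin(yaw),0]); t=np.radians(20)
    n=-np.sin(t)*ex+np.array([0,0,np.cos(t)]); up=np.cross(n,np.cross(ex,n)); up/=np.linalg.norm(up) # panel x(back, uphill)
    left=np.cross(n,up)
    return up,left,n
E
python3 - <<'E'
from an import *
import pickle
up,left,n=panel(0)
A=np.array([left,up]) 
ims=[]
for nm in('top','scene'):
    c=pickle.load(open(nm+'0.pkl','rb')); W=cloud(c)
    P=W-np.array([0.404,-.306,.098]); a=P@left; b=P@up; h=P@n
    m=(abs(a)<.12)&(abs(b)<.12)&(h<.2)
    pan=m&(abs(h)<.015)
    # panel edges
    print(nm,'panel h',np.median(h[pan]),'a',np.percentile(a[pan],[.5,99.5]),'b',np.percentile(b[pan],[.5,99.5]))
    h0=np.median(h[pan])
    m2=m&(h-h0>.035)
    print(len(a[m2]),'barheights',np.percentile(h[m2]-h0,[10,50,90,98]))
    mt=m&(h-h0>.045)
    print('bar rect (left,up)',cv2.minAreaRect(np.stack([a[mt],b[mt]],-1).astype(np.float32)*1000))
    mf=m&(h-h0>.012)&(h-h0<.034)
    print('flange',np.median(h[mf]-h0),cv2.minEnclosingCircle(np.stack([a[mf],b[mf]],-1).astype(np.float32)*1000))
    g=c['pixels'].mean(-1)
    mw=mt&(g>110); print('white',mw.sum(),(a[mw].mean(),b[mw].mean()), a[mw].min(),a[mw].max(),b[mw].min(),b[mw].max())
    # rectified images at panel (h0) and at bar top (h0+.05)
    for hh in(0,.05 if 1 else 0):
        gu,gv=np.meshgrid(np.linspace(.1,-.1,400),np.linspace(.1,-.1,400))
        pts=np.array([.404,-.306,.098])+gu[...,None]*left+gv[...,None]*up+(h0+hh)*n
        pr=proj(c,pts.reshape(-1,3)).reshape(400,400,2).astype(np.float32)
        ims.append(cv2.remap(c['pixels'],pr[...,0],pr[...,1],cv2.INTER_CUBIC))
save('rect0.png',cv2.resize(np.vstack([np.hstack(ims[:2]),np.hstack(ims[2:])]),(600,600)))
E
```

```text
top panel h 0.0002971018876689311 a [-0.08536197  0.08138632] b [-0.0804927   0.09833431]
259 barheights [0.04076288 0.05480861 0.05824349 0.06033064]
bar rect (left,up) ((-0.4667491912841797, 9.361490249633789), (74.62583923339844, 17.963991165161133), 20.972190856933594)
flange 0.02124826213411097 ((-2.6606247425079346, 7.805850028991699), 39.65982437133789)
white 9 (np.float64(0.018879384924249135), np.float64(0.01576418643165041)) 0.007612671828607532 0.031011651818547255 0.010608039756285405 0.02234606697156176
scene panel h 0.0028114976441380307 a [-0.08744833  0.08119035] b [-0.07612613  0.1004581 ]
170 barheights [0.03768685 0.04745308 0.05619034 0.05737765]
bar rect (left,up) ((-3.4157943725585938, 11.405633926391602), (74.81031799316406, 16.47684669494629), 21.249692916870117)
flange 0.021873182835686164 ((-3.7555580139160156, 8.997787475585938), 39.91503143310547)
white 10 (np.float64(0.017062193975140496), np.float64(0.015455753261048685)) 0.005531072806451433 0.029920698036361177 0.012218426542151667 0.018933211907561174
```

View pics/rect0.png

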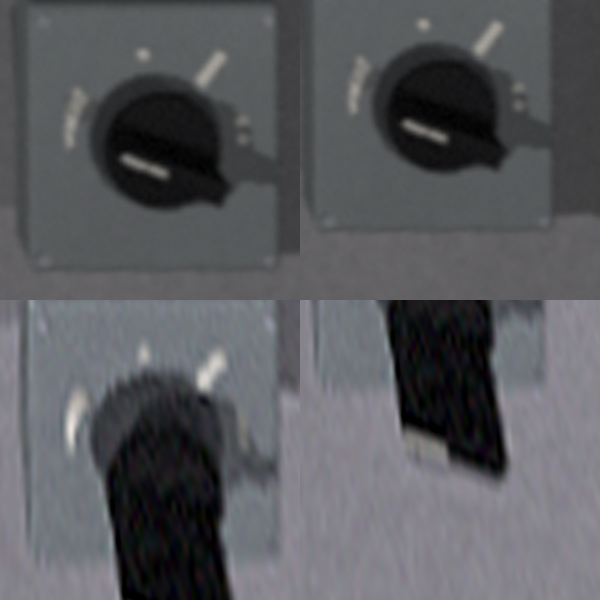

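```bash
cat > tgt.py <<'E'
from an import *
up,left,n=panel(0)
O=np.array([0.404,-.306,.098])
axis0=O+(-.003)*left+.009*up+.0015*n   # on panel
def knobpose(sel,h,flip=0):
    """TCP pose: TCP at height h above panel along axis; jaws across the bar at selector angle sel"""
    th=sel+0.114  # cw from left
    nose=np.cos(th)*left+np.sin(th)*up
    x=-n; y=np.cross(n,nose); y/=np.linalg.norm(y)
    if flip: y=-y
    return axis0+h*n, np.stack([x,y,np.cross(x,y)],1)
def delta(p,Rt,o):
    Rc=rot(o['tcp_rot']); 
    return (Rc.T@(p-o['ee_pos'])*1000).round(1), R.from_matrix(Rc.T@Rt).as_rotvec().round(4)
E
python3 - <<'E'
from tgt import *
o=get_obs(); Rc=rot(o['tcp_rot']); print(Rc.round(2)); print('axis',axis0.round(4),n.round(3),left.round(3),up.round(3))
az1=np.arctan2(axis0[1],axis0[0])
# rotate start pose to azimuth az1 keeping J6, then compare roll about tool x
R1=R.from_euler('z',az1-np.radians(o['q'][0])).as_matrix()@Rc
for f in(0,1):
    p,Rt=knobpose(.25,.12,f)
    rv=R.from_matrix(R1.T@Rt).as_rotvec(); print(f,p.round(4),'roll rel J6=90 (x):',np.degrees(rv).round(1), delta(p,Rt,o))
pw=np.array([.40,.12,.30]);print('wp',delta(pw,R1,o))
E
```

```text
[[ 0.    0.23  0.97]
 [-0.    0.97 -0.23]
 [-1.   -0.    0.  ]]
axis [ 0.4118 -0.3094  0.1025] [-0.341  0.019  0.94 ] [0.057 0.998 0.   ] [ 0.938 -0.053  0.342]
0 [ 0.3708 -0.3071  0.2153] roll rel J6=90 (x): [164.8  26.  -13.4] (array([ -18.5, -765. ,  430.7]), array([-1.3638, -0.3286, -0.187 ]))
1 [ 0.3708 -0.3071  0.2153] roll rel J6=90 (x): [-12.7   9.2  17.8] (array([ -18.5, -765. ,  430.7]), array([ 1.7428, -0.197 ,  0.3461]))
wp (array([-103.3, -342.4,  362.4]), array([ 1.9865,  0.    , -0.    ]))
```

apply_moves(rows=[[[-100,-340,360,0,0,0,0.5],[-100,-340,360,0,0,0,0.5],[-100,-340,360,0,0,0,0.5],[-100,-340,360,0,0,0,0.5],[-100,-340,360,0,0,0,0.5],[-100,-340,360,0,0,0,0.5],[-100,-340,360,0,0,0,0.5],[-100,-340,360,0,0,0,0.5],[-100,-340,360,0,0,0,0.5],[-100,-340,360,0,0,0,0.5],[-100,-340,360,0,0,0,0.5]]])

```text
time: 2.0
ee_pos: [0.4004, 0.119, 0.2975]
tcp_rot: [-4.5, 89.9, -17.9]
wrist_force: [-0.1, 0.0, -0.6]
opening: 0.0431
```

Run:
```python
from tgt import *
o=get_obs(); print(o['time'],o['q'].round(1),o['ee_pos'].round(3),o['opening'])
for f in(0,1):
    p,Rt=knobpose(.25,.14,f); print(f,delta(p,Rt,o))
```

```text
2.0 [ 1.66e+01 -9.30e+00  7.70e+00  1.07e+02 -1.00e-01  3.00e+01] [0.4   0.119 0.297] 0.04307819367325262
0 (array([  63.6, -422.5,   63.3]), array([-1.3696, -0.328 , -0.1849]))
1 (array([  63.6, -422.5,   63.3]), array([ 1.7373, -0.1944,  0.345 ]))
```

apply_moves(rows=[[[20,-422,63,-1.37,-0.328,-0.185,0.5],[20,-422,63,-1.37,-0.328,-0.185,0.5],[20,-422,63,-1.37,-0.328,-0.185,0.5],[20,-422,63,-1.37,-0.328,-0.185,0.5],[20,-422,63,-1.37,-0.328,-0.185,0.5],[20,-422,63,-1.37,-0.328,-0.185,0.5],[20,-422,63,-1.37,-0.328,-0.185,0.5],[20,-422,63,-1.37,-0.328,-0.185,0.5],[63,-422,63,-1.37,-0.328,-0.185,0.5],[63,-422,63,-1.37,-0.328,-0.185,0.5],[63,-422,63,-1.37,-0.328,-0.185,0.5],[63,-422,63,-1.37,-0.328,-0.185,0.5]]])

```text
time: 3.2
ee_pos: [0.3626, -0.308, 0.2319]
tcp_rot: [-69.0, 70.1, -3.0]
wrist_force: [-0.1, 0.9, 0.6]
opening: 0.0427
```

Run:
```python
from tgt import *
o=get_obs(); print(o['time'],o['q'].round(1),o['ee_pos'].round(3),o['opening'],o['wrist_force'],o['torque'])
for h in(.14,.026): p,Rt=knobpose(.25,h,0); print(delta(p,Rt,o))
c=cams.camera('scene')
W=cloud(c); P=W-axis0; a=P@left;b=P@up;h=P@n
mt=(abs(a)<.05)&(abs(b)<.05)&(h>.045)&(h<.065); print(mt.sum())
if mt.sum()>5: print('bar',cv2.minAreaRect(np.stack([a[mt],b[mt]],-1).astype(np.float32)*1000))
x,y=proj(c,axis0+.05*n)[0].astype(int); print(x,y)
save('k1.png',cv2.resize(c['pixels'][max(0,y-80):y+60,max(0,x-90):x+90],None,fx=4,fy=4,interpolation=cv2.INTER_CUBIC))
```

```text
3.2 [ -50.   -20.4  -11.2   85.3   14.4 -114.2] [ 0.363 -0.308  0.232] 0.042675610195887136 [-0.0940642   0.88704081  0.60656304] [ 0.01293559  0.295311   -0.00436103]
(array([-1.5, -1.3,  1.9]), array([ 0.002 ,  0.001 , -0.0017]))
(array([112.5,  -1.5,   1.8]), array([ 0.002 ,  0.001 , -0.0017]))
115
bar ((1.4873409271240234, 3.712188720703125), (73.0693588256836, 15.4068603515625), 21.88998031616211)
135 159
```

View pics/k1.png

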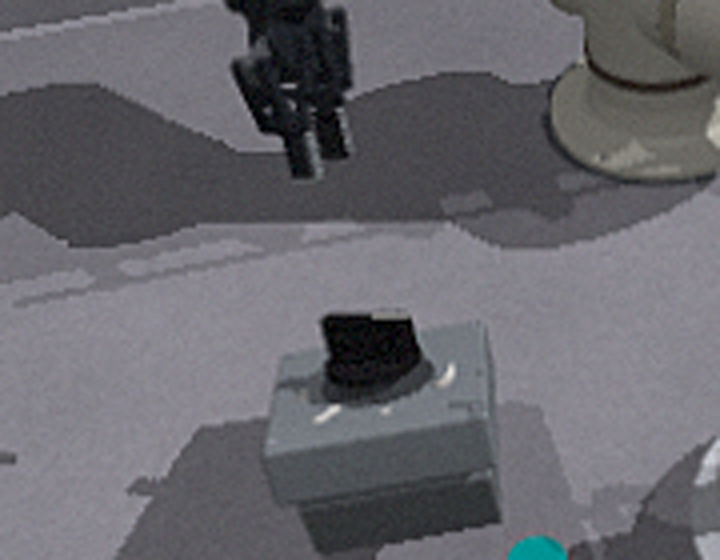

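apply_moves(newtons=40, rows=[[[45,-1,1.5,0,0,0,0.5],[85,-1,1.5,0,0,0,0.5],[105,-1,1.5,0,0,0,0.5],[112,-1,1.5,0,0,0,0.5],[112,-1,1.5,0,0,0,0.5],[112,-1,1.5,0,0,0,0.22],[112,-1,1.5,0,0,0,0.1],[112,-1,1.5,0,0,0,0.1],[112,-1,1.5,0,0,0,0.1],[112,-1,1.5,0,0,0,0.1]]])

```text
time: 4.25
ee_pos: [0.4023, -0.3084, 0.1281]
tcp_rot: [-69.1, 70.0, -3.0]
wrist_force: [-0.1, 0.0, -1.7]
opening: 0.0084
```

```bash
cat > st.py <<'E'
from tgt import *
o=get_obs(); Rc=rot(o['tcp_rot']); d=o['ee_pos']-axis0
print('t',o['time'],'q',o['q'].round(1),'h',(d@n*1000).round(1),'l,u',(d@left*1000).round(1),(d@up*1000).round(1),'open',round(o['opening']*1000,1))
print('F tool',(Rc.T@o['wrist_force']).round(2),'T tool',(Rc.T@o['torque']).round(3))
y=Rc[:,1]; nose=np.cross(y,n); print('sel',np.arctan2(nose@up,nose@left)-.114, 'nang',np.degrees(np.arccos(-Rc[:,0]@n)))
E
python3 st.py
```

```text
t 4.25 q [ -45.9  -18.8  -21.7   72.2   13.5 -110.3] h 27.3 l,u 0.5 -0.2 open 8.4
F tool [ 1.53  0.62 -0.2 ] T tool [-0.01   0.077  0.307]
sel 0.24537776451834753 nang 0.09798491791574761
```

Run:
```python
from tgt import *
ims=[]
for nm,z in(('scene',60),('top',60)):
    c=cams.camera(nm)
    x,y=proj(c,axis0+.04*n)[0].astype(int)
    ims.append(cv2.resize(c['pixels'][y-z:y+z,x-z:x+z],(400,400),interpolation=cv2.INTER_CUBIC))
save('k2.png',np.hstack(ims))
```

```text
(no output)
```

View pics/k2.png

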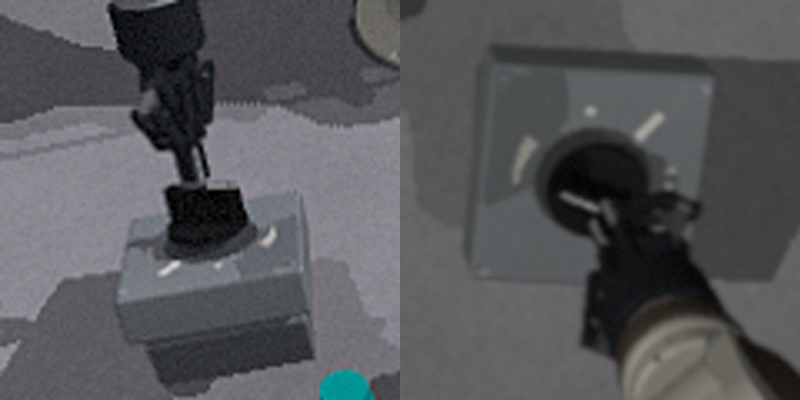

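Run:
```python
from tgt import *
o=get_obs();Rc=rot(o['tcp_rot'])
for nm in('scene','top'):
    c=cams.camera(nm); W=cloud(c); P=(W-o['ee_pos'])@Rc*1000
    m=(abs(P[...,1])<70)&(abs(P[...,2])<60)&(P[...,0]>-90)&(P[...,0]<20)
    Q=P[m]
    print(nm)
    for lo in range(-90,20,10):
        k=Q[(Q[:,0]>=lo)&(Q[:,0]<lo+10)]
        if len(k): print(lo,len(k),'y',np.percentile(k[:,1],[5,50,95]).round(0),'z',np.percentile(k[:,2],[5,50,95]).round(0))
    x,y=proj(c,o['ee_pos'])[0].astype(int);x2,y2=proj(c,o['ee_pos']-Rc[:,0]*.1)[0].astype(int)
    im=c['pixels'].copy(); cv2.line(im,(x,y),(x2,y2),(255,0,0),1)
    for s in(-.02,.02):
        a=proj(c,o['ee_pos']+s*Rc[:,1])[0].astype(int); cv2.circle(im,tuple(int(v) for v in a),1,(0,255,0),-1)
    save('k3%s.png'%nm,cv2.resize(im[y-60:y+60,x-60:x+60],(400,400),interpolation=cv2.INTER_CUBIC))
a=[cv2.imread('pics/k3%s.png'%s) for s in('scene','top')]; cv2.imwrite('pics/k3.png',np.hstack(a))
```

```text
scene
-90 63 y [-39. -16.  31.] z [-10.   8.  12.]
-80 24 y [-20. -10.  10.] z [-5.  8. 12.]
-70 35 y [-21. -15.   8.] z [-6.  5. 10.]
-60 26 y [-21. -15.   5.] z [-7.  5. 10.]
-50 30 y [-19. -11.   5.] z [-5.  6. 10.]
-40 27 y [-12.  -5.   1.] z [-11.   8.  31.]
-30 75 y [-9. -5.  1.] z [-33.   3.  34.]
-20 70 y [-10.  -6.  -1.] z [-30.   6.  35.]
-10 71 y [-10.  -7.  -0.] z [-30.   2.  35.]
0 133 y [-36. -18.  -3.] z [-32.   2.  33.]
10 18 y [-35. -28.   3.] z [-19.  18.  33.]
top
-90 87 y [-33. -17.  34.] z [-6. 10. 13.]
-80 22 y [-19.   4.  18.] z [ 5. 10. 12.]
-70 23 y [-19.   3.   8.] z [ 2.  9. 11.]
-60 32 y [-18.  -1.  14.] z [ 0.  7. 11.]
-50 27 y [-19.   3.  13.] z [-0.  7. 11.]
-40 20 y [-11.  -1.   6.] z [ 0. 15. 27.]
-30 84 y [-8. -1.  7.] z [ 4. 20. 36.]
-20 25 y [-8. -7. -0.] z [ 4. 25. 38.]
-10 37 y [-8. -7. -0.] z [-17.  13.  36.]
0 345 y [-33. -14.  33.] z [-25.   3.  31.]
10 57 y [-37. -13.  26.] z [-27.  16.  34.]
```

View pics/k3.png

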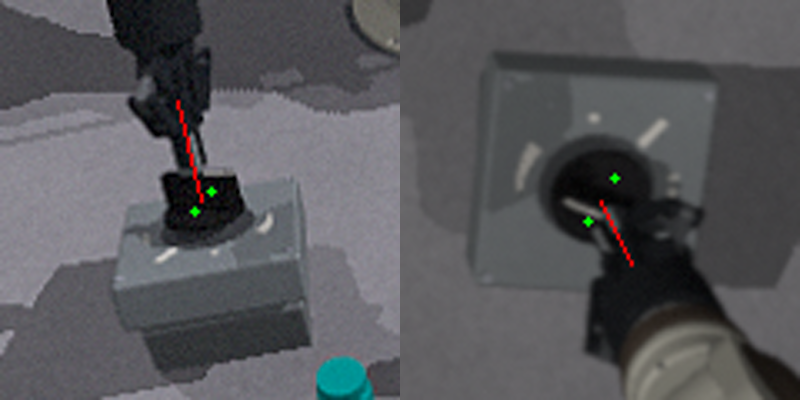

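apply_moves(newtons=40, rows=[[[0,0,0,0,0,0,0.0],[0,0,0,0,0,0,0.0],[0,0,0,-0.15,0,0,0.0],[0,0,0,-0.15,0,0,0.0],[0,0,0,-0.15,0,0,0.0]]])

```text
time: 4.95
ee_pos: [0.4022, -0.3083, 0.1277]
tcp_rot: [-77.5, 70.0, -2.9]
wrist_force: [0.1, 0.5, -0.2]
opening: -0.0
```

```bash
python3 st.py
cat > view.py <<'E'
from tgt import *
import sys
o=get_obs();Rc=rot(o['tcp_rot']); ims=[]
for nm in('scene','top'):
    c=cams.camera(nm); W=cloud(c); P=W-axis0; a=P@left;b=P@up;h=P@n
    mt=(abs(a)<.05)&(abs(b)<.05)&(h>.042)&(h<.062)
    print(nm,mt.sum(),cv2.minAreaRect(np.stack([a[mt],b[mt]],-1).astype(np.float32)*1000))
    x,y=proj(c,axis0+.04*n)[0].astype(int)
    ims.append(cv2.resize(c['pixels'][y-50:y+50,x-50:x+50],(400,400),interpolation=cv2.INTER_CUBIC))
save(sys.argv[1],np.hstack(ims))
E
python3 view.py k4.png
```

```text
t 4.95 q [ -45.9  -18.8  -21.7   72.2   13.5 -118.7] h 27.0 l,u 0.6 -0.4 open -0.0
F tool [0.25 0.09 0.54] T tool [-0.004  0.069  0.3  ]
sel 0.09925175793011094 nang 0.12447178638451889
scene 136 ((-0.06264877319335938, 2.0481033325195312), (72.20629119873047, 16.79780387878418), 21.73509979248047)
top 111 ((1.3365650177001953, -0.0774688720703125), (74.09659576416016, 17.21441650390625), 21.35745620727539)
```

View pics/k4.png

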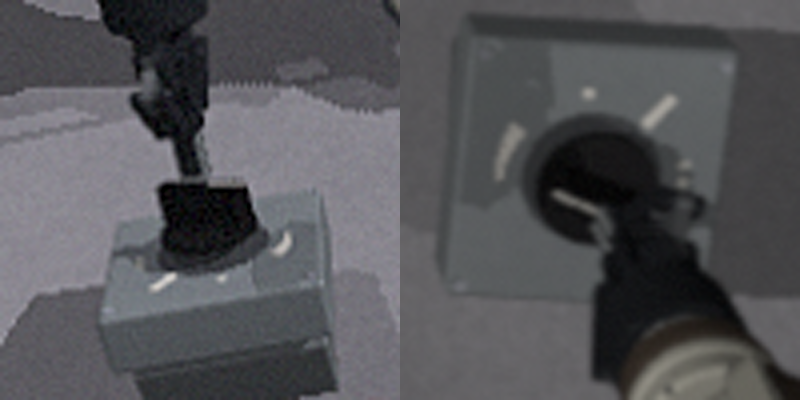

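Run:
```python
from tgt import *
o=get_obs();Rc=rot(o['tcp_rot'])
for nm in('scene','top'):
    c=cams.camera(nm); W=cloud(c); P=(W-o['ee_pos'])@Rc*1000
    print(nm)
    for s in range(-100,10,6):
        u,v=proj(c,o['ee_pos']+Rc[:,0]*s/1000)[0].round().astype(int)
        d=[P[v,u+k].round(0).astype(int).tolist() for k in(-2,0,2)]
        print(s,(u,v),d,c['pixels'][v,u])
```

```text
scene
-100 (np.int64(130), np.int64(136)) [[-119, -46, 11], [-106, -14, 5], [-108, -19, 12]] [22 21 17]
-94 (np.int64(131), np.int64(138)) [[-111, -40, 10], [-102, -18, 8], [-99, -13, 12]] [26 32 31]
-88 (np.int64(131), np.int64(140)) [[-105, -42, 9], [-96, -20, 7], [-94, -15, 11]] [24 22 23]
-82 (np.int64(132), np.int64(142)) [[-98, -41, 10], [-91, -22, 9], [-85, -10, 11]] [20 24 33]
-76 (np.int64(132), np.int64(144)) [[-92, -40, 9], [-86, -28, 10], [-79, -11, 10]] [34 29 32]
-70 (np.int64(133), np.int64(146)) [[-83, -35, 8], [-74, -13, 6], [-71, -7, 10]] [ 5  8 14]
-64 (np.int64(133), np.int64(147)) [[-73, -17, 1], [-71, -15, 6], [-67, -6, 9]] [ 9  1 12]
-58 (np.int64(133), np.int64(149)) [[-63, -10, -4], [-65, -14, 4], [-61, -8, 8]] [10 11 13]
-52 (np.int64(134), np.int64(151)) [[-58, -14, -1], [-56, -10, 4], [-55, -8, 9]] [14 16 17]
-46 (np.int64(134), np.int64(153)) [[-53, -16, -2], [-52, -15, 4], [-48, -6, 7]] [23 26 29]
-40 (np.int64(135), np.int64(155)) [[-44, -11, -2], [-44, -14, 5], [-40, -3, 8]] [29 34 36]
-34 (np.int64(135), np.int64(156)) [[-43, -16, -1], [-39, -10, 3], 
[... 1712 characters left out ...]
nt64(384), np.int64(288)) [[-46, -4, 10], [-49, -7, 7], [-60, -12, 6]] [47 48 48]
-28 (np.int64(384), np.int64(287)) [[-44, -6, 10], [-43, -7, 5], [-59, -14, 7]] [37 38 39]
-22 (np.int64(383), np.int64(286)) [[-25, 0, 6], [-40, -7, 8], [-48, -12, 6]] [46 47 48]
-16 (np.int64(383), np.int64(285)) [[-30, -4, 9], [-36, -8, 7], [-46, -13, 6]] [32 32 33]
-10 (np.int64(382), np.int64(284)) [[-26, -5, 11], [-28, -7, 7], [-23, -6, 0]] [13 13 14]
-4 (np.int64(382), np.int64(283)) [[-28, -8, 13], [-23, -7, 6], [-22, -8, 1]] [11  9 10]
2 (np.int64(381), np.int64(282)) [[-29, -10, 16], [-22, -9, 9], [-16, -8, 2]] [4 7 4]
8 (np.int64(381), np.int64(281)) [[-19, -9, 13], [-16, -9, 7], [-8, -7, 0]] [5 6 6]
```

Run:
```python
from h import *
import pickle
for nm in('scene','top'):
    c=pickle.load(open(nm+'0.pkl','rb')); W=cloud(c)
    m=(np.hypot(W[...,0]-.125,W[...,1]-.536)<.08)&(W[...,2]>.08)&(W[...,2]<.4)
    k=W[m]; print(nm,len(k),np.percentile(k[:,2],[0,1,2,5,10,50]).round(3))
    for a in np.arange(.19,.3,.01):
        z=k[(k[:,2]>=a)&(k[:,2]<a+.01)]; 
        if len(z): print(round(a,2),len(z),z.min(0).round(3),z.max(0).round(3))
```

```text
scene 932 [0.244 0.251 0.255 0.267 0.284 0.335]
0.24 4 [0.123 0.484 0.244] [0.135 0.575 0.249]
0.25 28 [0.106 0.48  0.25 ] [0.149 0.586 0.259]
0.26 24 [0.118 0.478 0.26 ] [0.147 0.588 0.269]
0.27 26 [0.108 0.477 0.27 ] [0.144 0.584 0.279]
0.28 29 [0.114 0.476 0.281] [0.149 0.598 0.29 ]
0.29 65 [0.099 0.461 0.29 ] [0.154 0.603 0.3  ]Traceback (most recent call last):
  File "<stdin>", line 6, in <module>
    return _quantile_unchecked(
        a, q, axis, out, overwrite_input, method, keepdims, weights)
    return _ureduce(a,
                    func=_quantile_ureduce_func,
    ...<5 lines>...
                    overwrite_input=overwrite_input,
                    method=method)
    r = func(a, **kwargs)
    result = _quantile(arr,
                       quantiles=q,
    ...<2 lines>...
                       out=out,
                       weights=wgt)
    slices_having_nans = np.isnan(arr[-1, ...])
                                  ~~~^^^^^^^^^
IndexError: index -1 is out of bounds for axis 0 with size 0
```

apply_moves(newtons=40, rows=[[[0,0,0,0.15,0,0,0.5],[0,0,0,0.15,0,0,0.5],[0,0,0,0.15,0,0,0.5],[0,0,0,0.15,0,0,0.5],[12,0,0,0.15,0,0,0.5],[24,0,0,0.15,0,0,0.5],[32,0,0,0.15,0,0,0.5],[36,0,0,0.15,0,0,0.5],[36,0,0,0.15,0,0,0.5]]])

```text
time: 6.05
ee_pos: [0.4144, -0.3085, 0.0929]
tcp_rot: [-68.8, 70.1, -2.7]
wrist_force: [-0.6, 0.7, -0.2]
opening: 0.0426
```

```bash
python3 st.py; python3 view.py k5.png
```

```text
t 6.05 q [ -44.8  -17.5  -24.5   67.9   13.2 -109.1] h -9.9 l,u 1.1 -0.9 open 42.6
F tool [-0.01  0.86  0.37] T tool [0.016 0.137 0.299]
sel 0.24701488242926495 nang 0.201412364637564
scene 158 ((0.4171419143676758, 4.0053253173828125), (55.22467803955078, 58.08635711669922), 62.58491134643555)
top 189 ((4.955076217651367, 2.7527313232421875), (54.566707611083984, 50.692237854003906), 67.25926208496094)
```

View pics/k5.png

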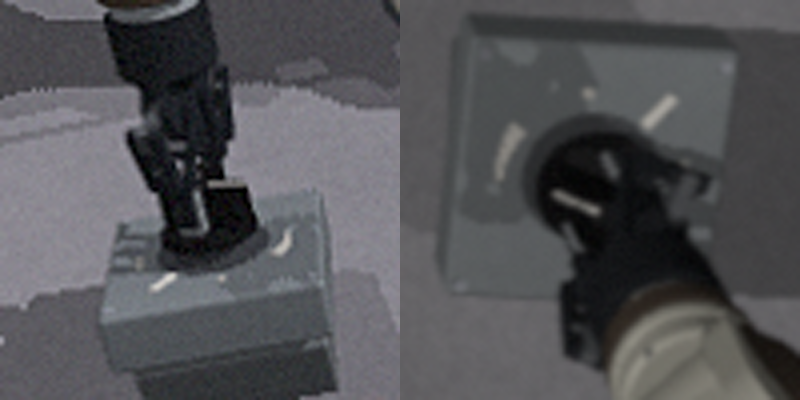

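apply_moves(newtons=40, rows=[[[0,0,0,0,0,0,0.1],[0,0,0,0,0,0,0.1],[0,0,0,0,0,0,0.1],[0,0,0,0,0,0,0.1],[0,0,0,0,0,0,0.1]]])

```text
time: 6.65
ee_pos: [0.4136, -0.3085, 0.0937]
tcp_rot: [-68.9, 70.1, -2.8]
wrist_force: [-6.6, 3.1, 1.6]
opening: 0.0149
```

```bash
python3 st.py
```

```text
t 6.65 q [ -44.8  -17.5  -24.5   68.    13.1 -109.1] h -8.8 l,u 1.0 -1.3 open 14.9
F tool [-3.76  6.38  0.45] T tool [0.024 0.122 1.42 ]
sel 0.24780072926995533 nang 0.20363560767259115
```

apply_moves(newtons=50, rows=[[[3,1,0,0,0,0,0.1],[6,1,0,0,0,0,0.1],[9,1,0,0,0,0,0.1],[11,1,0,0,0,0,0.1],[11,1,0,0,0,0,0.1]]])

```text
time: 7.15
ee_pos: [0.4169, -0.3087, 0.0842]
tcp_rot: [-69.1, 70.0, -3.0]
wrist_force: [-3.6, 1.7, 7.1]
opening: 0.015
```

```bash
python3 st.py
```

```text
t 7.15 q [ -44.5  -17.2  -25.3   66.7   13.1 -108.8] h -18.9 l,u 1.0 -1.4 open 15.0
F tool [-7.88  1.51  1.07] T tool [-0.014 -0.153  0.342]
sel 0.24742208253594694 nang 0.09791365911170166
```

apply_moves(newtons=50, rows=[[[0.7,0,0,0.1,0,0,0.1],[0.7,0,0,0.24,0,0,0.1],[0.7,0,0,0.38,0,0,0.1],[0.7,0,0,0.52,0,0,0.1],[0.7,0,0,0.6,0,0,0.1]]])

```text
time: 7.65
ee_pos: [0.4175, -0.3096, 0.0849]
tcp_rot: [-34.7, 70.0, -3.4]
wrist_force: [-3.6, -0.9, 7.7]
opening: 0.0151
```

```bash
python3 st.py
```

```text
t 7.65 q [-44.5 -17.3 -25.3  66.6  13.  -74.1] h -18.5 l,u 0.2 -0.6 open 15.1
F tool [-8.43 -0.53 -1.24] T tool [-0.054  0.555 -0.055]
sel 0.852524784579498 nang 0.05840261539520155
```

apply_moves(newtons=50, rows=[[[0.5,0,0,0.14,0,0,0.1],[0.5,0,0,0.28,0,0,0.1],[0.5,0,0,0.42,0,0,0.1],[0.5,0,0,0.56,0,0,0.1],[0.5,0,0,0.7,0,0,0.1],[0.5,0,0,0.84,0,0,0.1],[0.5,0,0,0.9,0,0,0.1],[0.5,0,0,0.9,0,0,0.1]]])

```text
time: 8.45
ee_pos: [0.4172, -0.3113, 0.0853]
tcp_rot: [16.3, 70.0, -4.1]
wrist_force: [-7.8, -5.0, 5.7]
opening: 0.0148
```

```bash
python3 st.py; python3 view.py k6.png
```

```text
t 8.45 q [-44.6 -17.3 -25.3  66.5  12.9 -22.4] h -18.1 l,u -1.6 -0.6 open 14.8
F tool [-7.87 -6.73 -3.27] T tool [ 0.02   0.877 -1.614]
sel 1.7553363466465133 nang 0.2773909968821025
scene 112 ((-3.3718690872192383, 8.732131958007812), (45.654319763183594, 45.56930923461914), 63.23038101196289)
top 107 ((-6.079000473022461, 19.770166397094727), (35.352455139160156, 32.764251708984375), 24.260637283325195)
```

View pics/k6.png

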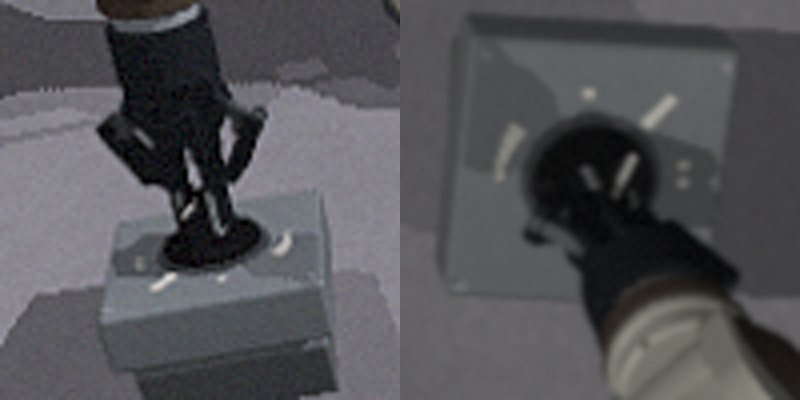

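apply_moves(newtons=20, rows=[[[0,-1,0,0,0,0,0.22],[0,-1,0,0,0,0,0.22],[0,-1,0,0,0,0,0.22],[-5,-1,0,0,0,0,0.22],[-11,-1,0,0,0,0,0.22],[-11,-1,0,0,0,0,0.22]]])

```text
time: 9.15
ee_pos: [0.4134, -0.3123, 0.0968]
tcp_rot: [16.1, 69.9, -4.2]
wrist_force: [0.2, 0.8, 0.5]
opening: 0.0184
```

```bash
python3 st.py; python3 view.py k7.png
```

```text
t 9.15 q [-45.  -17.7 -24.4  67.9  13.  -23. ] h -6.0 l,u -2.7 -0.3 open 18.4
F tool [-0.41  0.87  0.06] T tool [-0.026  0.256 -0.093]
sel 1.7529523452070903 nang 0.33515621718966204
scene 115 ((-1.1842985153198242, 9.19569206237793), (47.62969970703125, 46.62939453125), 69.03270721435547)
top 133 ((-1.8512401580810547, 13.044527053833008), (40.39070510864258, 38.63262939453125), 71.88591003417969)
```

View pics/k7.png

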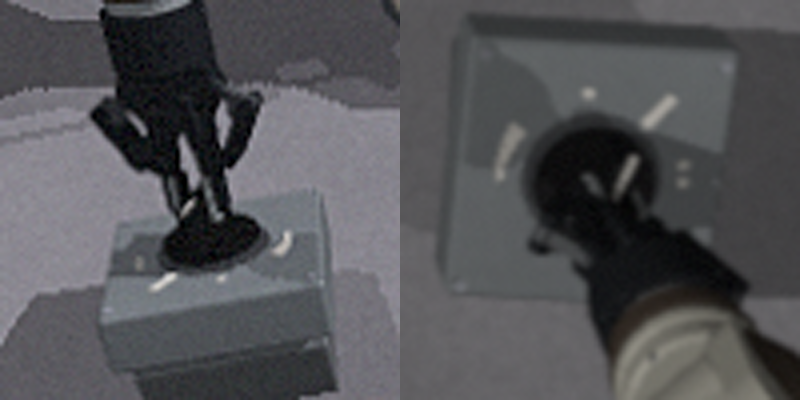

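Knob stays in. Now turn loosely and feel for the notch.

apply_moves(newtons=20, rows=[[[0,0,0,0.07,0,0,0.22],[0,0,0,0.14,0,0,0.22],[0,0,0,0.2,0,0,0.22],[0,0,0,0.25,0,0,0.22],[0,0,0,0.3,0,0,0.22],[0,0,0,0.3,0,0,0.22]]])

```text
time: 9.85
ee_pos: [0.4133, -0.3117, 0.0957]
tcp_rot: [33.5, 70.0, -4.0]
wrist_force: [-0.6, 2.4, -0.2]
opening: 0.0187
```

```bash
python3 st.py
```

```text
t 9.85 q [-45.  -17.7 -24.5  67.9  13.   -5.7] h -6.9 l,u -2.2 -0.8 open 18.7
F tool [-0.11  1.52 -1.89] T tool [-0.024  0.377  0.127]
sel 2.0537545573807137 nang 0.2541140742730544
```

apply_moves(newtons=20, rows=[[[0,0,0,0.05,0,0,0.22],[0,0,0,0.1,0,0,0.22],[0,0,0,0.14,0,0,0.22],[0,0,0,0.14,0,0,0.22]]])

```text
time: 10.25
ee_pos: [0.4133, -0.3115, 0.0957]
tcp_rot: [41.5, 70.0, -3.9]
wrist_force: [-1.6, 1.6, 1.6]
opening: 0.019
```

```bash
python3 st.py;python3 view.py k8.png
```

```text
t 10.25 q [-45.  -17.7 -24.5  67.9  13.    2.2] h -6.9 l,u -2.0 -0.8 open 19.0
F tool [-2.1   0.43 -1.73] T tool [-0.869  0.641  0.108]
sel 2.191784211981628 nang 0.23530198491893553
scene 128 ((-2.9136886596679688, 2.6161060333251953), (44.04887390136719, 65.78085327148438), 2.6729228496551514)
top 132 ((-5.863295078277588, 0.3571052551269531), (31.790855407714844, 73.0142822265625), 23.839385986328125)
```

View pics/k8.png

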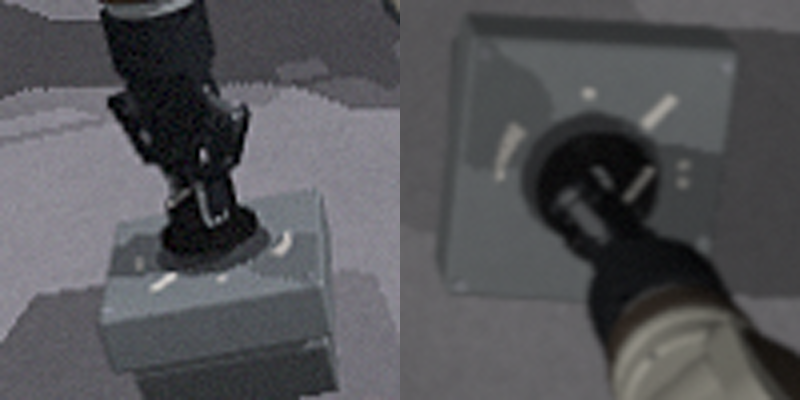

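apply_moves(newtons=20, rows=[[[0,0,0,-0.12,0,0,0.22],[0,0,0,-0.12,0,0,0.3],[0,0,0,-0.12,0,0,0.5],[0,0,0,-0.12,0,0,0.5],[0,0,0,-0.12,0,0,0.5],[-30,0,0,-0.12,0,0,0.5],[-70,0,0,-0.12,0,0,0.5],[-100,0,0,-0.12,0,0,0.5],[-100,0,0,-0.12,0,0,0.5]]])

```text
time: 11.25
ee_pos: [0.3795, -0.3105, 0.1944]
tcp_rot: [33.9, 69.7, -4.7]
wrist_force: [0.8, -1.3, 0.2]
opening: 0.0426
```

```bash
python3 st.py;python3 view.py k9.png
python3 - <<'E'
from tgt import *
for nm in('scene','top'):
    c=cams.camera(nm); W=cloud(c); P=W-axis0; a=P@left;b=P@up;h=P@n
    r=np.hypot(a,b)
    mt=(r<.042)&(h>.03)&(h<.065); print(nm,mt.sum(),np.percentile(h[mt],[50,90,97]).round(4))
    k=mt&(h>.04); print(cv2.minAreaRect(np.stack([a[k],b[k]],-1).astype(np.float32)*1000))
    mf=(r<.036)&(h>.005)&(h<.03); print('flange h',np.median(h[mf]).round(4))
E
```

```text
t 11.25 q [-48.3 -20.5 -15.6  79.9  13.9  -7.9] h 97.4 l,u -2.9 1.2 open 42.6
F tool [ 0.14 -0.5   1.44] T tool [ 0.004  0.26  -0.222]
sel 2.0711445480923762 nang 0.5855849595169453
scene 121 ((-1.2522811889648438, 2.2387313842773438), (22.07354164123535, 77.6652603149414), 35.36714172363281)
top 239 ((-1.654733657836914, 1.7436408996582031), (19.053924560546875, 72.8115005493164), 27.78917121887207)
scene 184 [0.0475 0.0581 0.0588]
((-2.6357364654541016, 1.2452964782714844), (18.736690521240234, 75.53694915771484), 28.589702606201172)
flange h 0.0229
top 303 [0.0525 0.0568 0.0581]
((-2.770214080810547, 2.1083450317382812), (18.126291275024414, 73.82125854492188), 28.586029052734375)
flange h 0.0203
```

View pics/k9.png

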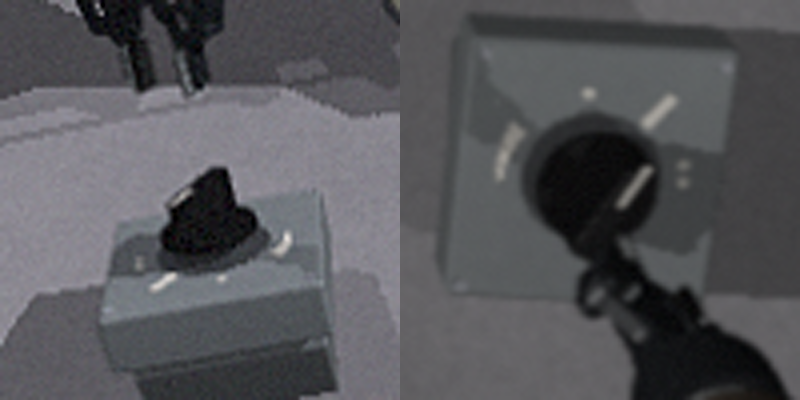

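```bash
cat > bot_m.py <<'E'
from tgt import *
def meas(show=True):
    out=[]
    for nm in('top','scene'):
        c=cams.camera(nm); W=cloud(c)
        m=(np.hypot(W[...,0]-.592,W[...,1]-.038)<.15)&(W[...,2]>.076)&(W[...,2]<.115)
        n_,l=cv2.connectedComponents(m.astype(np.uint8))
        for i in range(1,n_):
            k=W[l==i]
            if len(k)<40: continue
            r=cv2.minAreaRect(k[:,:2].astype(np.float32)*1000); print(nm,len(k),np.round(r[0],1),np.round(r[1],1),round(r[2],1),'z',np.percentile(k[:,2],[20,50,90]).round(3))
def down(az):
    a=np.radians(az); x=np.array([0,0,-1.]); y=np.array([np.cos(a),np.sin(a),0]); return np.stack([x,y,np.cross(x,y)],1)
E
python3 - <<'E'
from bot_m import *
meas()
o=get_obs()
a=np.radians(23); ax=np.array([np.cos(a),np.sin(a)])
g=np.array([.5735,.1039])-.013*ax; print(g)
print(delta(np.array([g[0],g[1],.20]),down(113),o))
E
```

```text
top 276 [652.5 -10.4] [45.2 47.2] 0.5 z [0.097 0.101 0.104]
top 754 [573.5 104. ] [119.7  47.9] 22.2 z [0.085 0.089 0.092]
top 278 [564.6 -47. ] [46.9 46.9] 89.5 z [0.098 0.101 0.105]
scene 469 [573.  103.9] [120.7  49.7] 22.2 z [0.084 0.09  0.093]
scene 230 [564.6 -48.8] [47.7 47. ] 18.0 z [0.085 0.101 0.105]
scene 251 [656.1 -10.4] [46.9 47.5] 75.2 z [0.084 0.101 0.105]
[0.56153344 0.0988205 ]
(array([  42.1,  429.6, -115.2]), array([-1.0619,  0.3646, -0.0259]))
```

apply_moves(newtons=30, rows=[[[-20,50,-10,-0.12,0.04,0,0.8],[0,230,-60,-1.06,0.364,-0.026,0.8],[42,430,-115,-1.06,0.364,-0.026,0.8],[42,430,-115,-1.06,0.364,-0.026,0.8],[42,430,-115,-1.06,0.364,-0.026,0.8],[42,430,-115,-1.06,0.364,-0.026,0.8],[42,430,-115,-1.06,0.364,-0.026,0.8],[42,430,-115,-1.06,0.364,-0.026,0.8],[42,430,-115,-1.06,0.364,-0.026,0.8],[42,430,-115,-1.06,0.364,-0.026,0.8],[42,430,-115,-1.06,0.364,-0.026,0.8],[42,430,-115,-1.06,0.364,-0.026,0.8],[42,430,-115,-1.06,0.364,-0.026,0.8]]])

```text
time: 12.85
ee_pos: [0.5615, 0.0977, 0.2006]
tcp_rot: [-17.5, 89.9, 5.3]
wrist_force: [1.1, -0.1, 0.1]
opening: 0.0683
```

Run:
```python
from bot_m import *
o=get_obs(); print(o['time'],o['q'].round(1),o['ee_pos'].round(4),o['tcp_rot'].round(1),o['opening'],o['wrist_force'].round(1))
a=np.radians(22.5); ax=np.array([np.cos(a),np.sin(a)])
g=np.array([.5735,.1039])-.013*ax
print(delta(np.array([g[0],g[1],.010]),down(112.5),o))
ims=[]
for nm in('scene','top'):
    c=cams.camera(nm);x,y=proj(c,[.57,.1,.09])[0].astype(int)
    ims.append(cv2.resize(c['pixels'][y-60:y+60,x-60:x+60],(400,400),interpolation=cv2.INTER_CUBIC))
save('b1.png',np.hstack(ims))
```

```text
12.85 [  9.9   7.8  13.6  95.7  -0.  -12.9] [0.5615 0.0977 0.2006] [-17.5  89.9   5.3] 0.0682643621995777 [ 1.1 -0.1  0.1]
(array([190.6,   1.1,   0.3]), array([0.0051, 0.0009, 0.0003]))
```

View pics/b1.png

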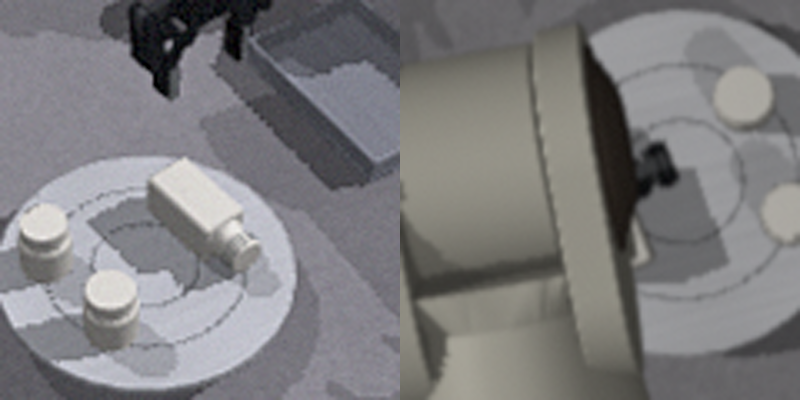

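apply_moves(newtons=30, rows=[[[45,1,0,0,0,0,0.8],[90,1,0,0,0,0,0.8],[130,1,0,0,0,0,0.8],[155,1,0,0,0,0,0.8],[165,1,0,0,0,0,0.8],[165,1,0,0,0,0,0.8]]])

```text
time: 13.55
ee_pos: [0.5608, 0.0981, 0.0353]
tcp_rot: [83.0, 90.0, 105.8]
wrist_force: [0.2, -0.9, 0.2]
opening: 0.0681
```

```bash
cat > b2.py <<'E'
from bot_m import *
import sys
o=get_obs(); print(o['time'],o['ee_pos'].round(4),o['tcp_rot'].round(1),o['opening'],o['wrist_force'].round(1))
Rc=rot(o['tcp_rot']); ims=[]
for nm in('scene','top'):
    c=cams.camera(nm);x,y=proj(c,o['ee_pos']+[0,0,.05])[0].astype(int)
    x=max(x,50);y=max(y,50)
    ims.append(cv2.resize(c['pixels'][y-50:y+50,x-50:x+50],(400,400),interpolation=cv2.INTER_CUBIC))
    W=cloud(c); P=(W-o['ee_pos'])@Rc; dark=c['pixels'].mean(-1)<70
    m=(abs(P[...,2])<.02)&(abs(P[...,1])<.065)&(abs(P[...,1])>.02)&(W[...,2]>.046)&(W[...,2]<.12)&dark
    if m.sum(): print(nm,m.sum(),'dark z low',np.sort(W[m][:,2])[:12].round(3))
save(sys.argv[1],np.hstack(ims))
E
python3 b2.py b2.png
```

```text
13.55 [0.5608 0.0981 0.0353] [ 83.   90.  105.8] 0.06809866685208889 [ 0.2 -0.9  0.2]
scene 81 dark z low [0.079 0.08  0.08  0.082 0.082 0.083 0.084 0.085 0.086 0.086 0.086 0.086]
top 2 dark z low [0.046 0.116]
```

View pics/b2.png

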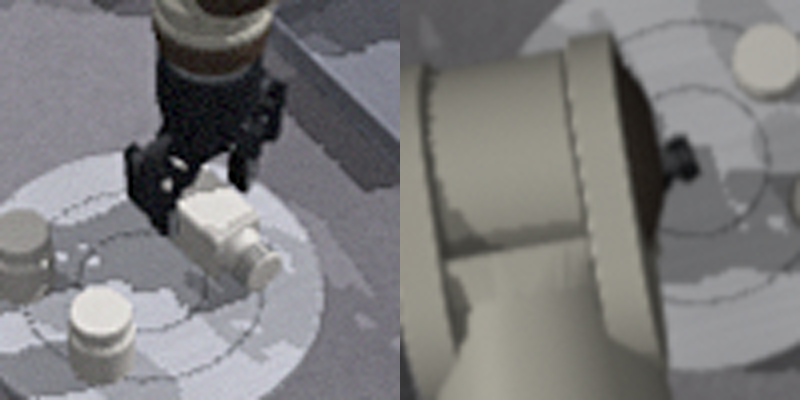

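apply_moves(newtons=30, rows=[[[15,0,0,0,0,0,0.8],[26,0,0,0,0,0,0.8],[26,0,0,0,0,0,0.7],[26,0,0,0,0,0,0.65],[26,0,0,0,0,0,0.6],[26,0,0,0,0,0,0.5],[26,0,0,0,0,0,0.4],[26,0,0,0,0,0,0.4],[26,0,0,0,0,0,0.4]]])

```text
time: 14.55
ee_pos: [0.5627, 0.0988, 0.0122]
tcp_rot: [-10.0, 89.7, 12.8]
wrist_force: [0.1, 0.5, 4.0]
opening: 0.0476
```

```bash
python3 b2.py b3.png
```

```text
14.55 [0.5627 0.0988 0.0122] [-10.   89.7  12.8] 0.04758376073254491 [0.1 0.5 4. ]
scene 166 dark z low [0.048 0.058 0.059 0.061 0.063 0.063 0.064 0.064 0.065 0.066 0.068 0.069]
top 7 dark z low [0.098 0.103 0.106 0.107 0.107 0.114 0.118]
```

View pics/b3.png

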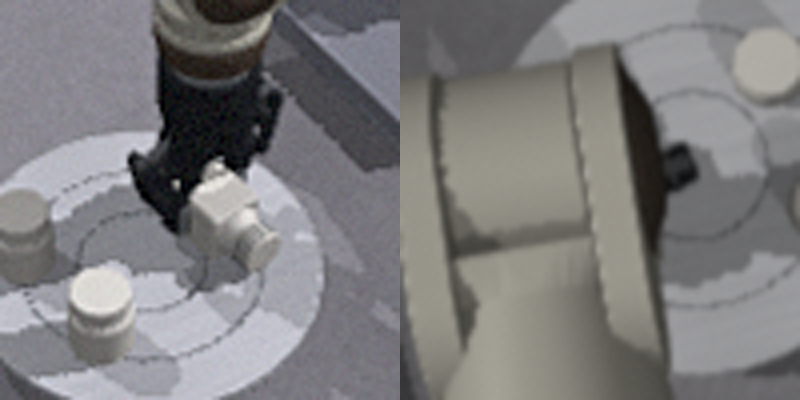

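apply_moves(newtons=35, rows=[[[0,0,0,0,0,0,0.4],[-8,0,0,0,0,0,0.4],[-25,0,0,0,0,0,0.4],[-50,0,0,0,0,0,0.4],[-80,0,0,0,0,0,0.4],[-110,0,0,0,0,0,0.4],[-120,0,0,0,0,0,0.4],[-120,0,0,0,0,0,0.4],[-120,0,0,0,0,0,0.4]]])

```text
time: 15.55
ee_pos: [0.5617, 0.0985, 0.1305]
tcp_rot: [-8.9, 89.9, 13.9]
wrist_force: [0.5, 0.6, -2.8]
opening: 0.0473
```

```bash
python3 b2.py b4.png
python3 - <<'E'
from bot_m import *
o=get_obs();Rc=rot(o['tcp_rot'])
for nm in('scene','top'):
    c=cams.camera(nm);W=cloud(c); P=W-o['ee_pos']; br=c['pixels'].mean(-1)>120
    m=(np.hypot(P[...,0],P[...,1])<.1)&(W[...,2]>.14)&(W[...,2]<.23)&br
    if m.sum(): k=W[m];print(nm,m.sum(),k.min(0).round(3),k.max(0).round(3))
print(o['q'].round(1))
# tray target: grasp point = tray centre - 13mm along bottle axis
a=np.radians(16.7);g=np.array([.3948,.3402])-.013*np.array([np.cos(a),np.sin(a)])
print(delta(np.array([g[0],g[1],.130]),down(106.7),o))
E
```

```text
15.55 [0.5617 0.0985 0.1305] [-8.9 89.9 13.9] 0.04732086944802231 [ 0.5  0.6 -2.8]
scene 329 [0.539 0.072 0.161] [0.634 0.14  0.218]
top 1 [0.537 0.062 0.165] [0.537 0.062 0.165]
[  9.9   6.8   4.6  87.8   0.  -12.8]
(array([ -0. , 288.7, -73.1]), array([0.1056, 0.0016, 0.    ]))
```

View pics/b4.png

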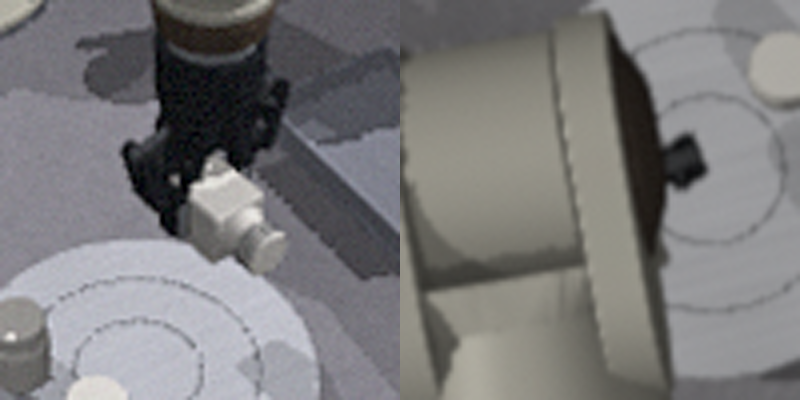

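apply_moves(newtons=35, rows=[[[0,30,-8,0.03,0,0,0.4],[0,70,-18,0.06,0,0,0.4],[0,115,-29,0.1,0,0,0.4],[0,160,-40,0.105,0,0,0.4],[0,205,-52,0.105,0,0,0.4],[0,245,-62,0.105,0,0,0.4],[0,275,-70,0.105,0,0,0.4],[0,289,-73,0.105,0,0,0.4],[0,289,-73,0.105,0,0,0.4],[0,289,-73,0.105,0,0,0.4]]])

```text
time: 16.75
ee_pos: [0.3826, 0.3363, 0.13]
tcp_rot: [-22.7, 89.9, -5.9]
wrist_force: [1.1, 0.1, -2.7]
opening: 0.0478
```

```bash
cat > b5.py <<'E'
from bot_m import *
import sys
o=get_obs();Rc=rot(o['tcp_rot'])
print(o['time'],o['ee_pos'].round(4),o['opening'].round(4),o['wrist_force'].round(1),'yaw y',np.degrees(np.arctan2(Rc[1,1],Rc[0,1])).round(1))
for nm in('scene','top'):
    c=cams.camera(nm);W=cloud(c); P=(W-o['ee_pos'])@Rc*1000; br=c['pixels'].mean(-1)>110
    m=(abs(P[...,1])<32)&(abs(P[...,2])<110)&(P[...,0]>-80)&(P[...,0]<20)&br
    k=P[m]
    if len(k)<5: continue
    print(nm,len(k),'x',k[:,0].min().round(),k[:,0].max().round(),'z',k[:,2].min().round(),k[:,2].max().round())
    for lo in range(-70,90,15):
        q=k[(k[:,2]>=lo)&(k[:,2]<lo+15)]
        if len(q)>3: print('  z',lo,len(q),'top x',np.percentile(q[:,0],[5,50,95]).round(0))
x,y=0,0
c=cams.camera('scene');x,y=proj(c,o['ee_pos']+[0,0,.04])[0].astype(int)
save(sys.argv[1],cv2.resize(c['pixels'][y-60:y+60,x-70:x+70],(700,600),interpolation=cv2.INTER_CUBIC))
E
python3 b5.py b5.png
```

```text
Traceback (most recent call last):
  File "b5.py", line 4, in <module>
    print(o['time'],o['ee_pos'].round(4),o['opening'].round(4),o['wrist_force'].round(1),'yaw y',np.degrees(np.arctan2(Rc[1,1],Rc[0,1])).round(1))
                                         ^^^^^^^^^^^^^^^^^^
AttributeError: 'float' object has no attribute 'round'
```

```bash
sed -i "s/o\['opening'\].round(4)/round(o['opening'],4)/" b5.py; python3 b5.py b5.png
```

```text
16.75 [0.3826 0.3363 0.13  ] 0.0478 [ 1.1  0.1 -2.7] yaw y 106.8
scene 228 x -80.0 -38.0 z -44.0 74.0
  z -25 4 top x [-78. -76. -74.]
  z -10 17 top x [-79. -78. -76.]
  z 5 35 top x [-80. -78. -74.]
  z 20 40 top x [-80. -78. -75.]
  z 35 59 top x [-78. -72. -63.]
  z 50 14 top x [-73. -71. -68.]
  z 65 57 top x [-70. -58. -41.]
top 256 x -80.0 -62.0 z -47.0 71.0
  z -55 43 top x [-79. -77. -74.]
  z -40 12 top x [-79. -77. -75.]
  z 5 4 top x [-78. -77. -76.]
  z 20 64 top x [-79. -77. -74.]
  z 35 70 top x [-77. -73. -66.]
  z 50 42 top x [-73. -68. -64.]
  z 65 21 top x [-73. -69. -65.]
```

View pics/b5.png

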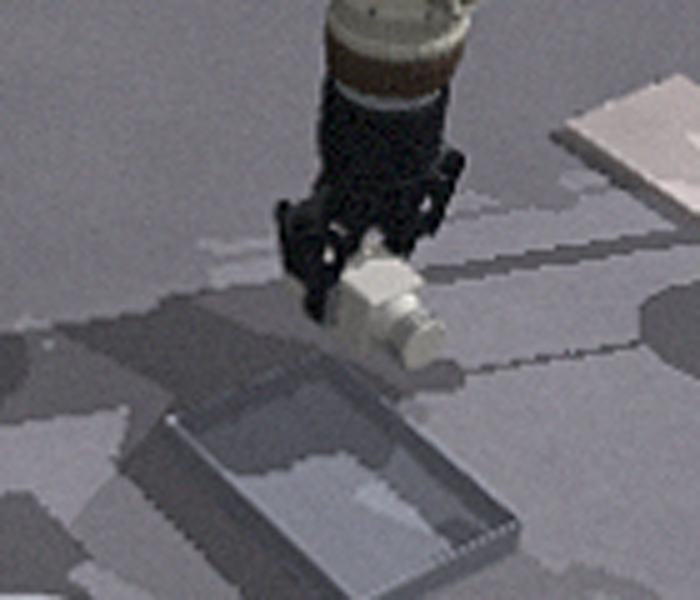

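apply_moves(newtons=35, rows=[[[35,0,0,0,0,0,0.4],[70,0,0,0,0,0,0.4],[105,0,0,0,0,0,0.4],[130,0,0,0,0,0,0.4],[143,0,0,0,0,0,0.4],[147,0,0,0,0,0,0.4],[148,0,0,0,0,0,0.4],[148,0,0,0,0,0,0.4]]])

```text
time: 17.7
ee_pos: [0.3842, 0.3364, -0.0165]
tcp_rot: [6.6, 89.8, 23.3]
wrist_force: [0.7, 0.9, -3.2]
opening: 0.0478
```

```bash
python3 b5.py b6.png
```

```text
17.7 [ 0.3842  0.3364 -0.0165] 0.0478 [ 0.7  0.9 -3.2] yaw y 106.6
scene 334 x -80.0 -17.0 z -10.0 99.0
  z -10 9 top x [-80. -77. -75.]
  z 5 22 top x [-80. -79. -76.]
  z 20 36 top x [-80. -78. -23.]
  z 35 56 top x [-79. -69. -20.]
  z 50 50 top x [-76. -23. -20.]
  z 65 99 top x [-72. -25. -19.]
  z 80 55 top x [-25. -21. -18.]
top 196 x -80.0 -18.0 z -45.0 75.0
  z -55 19 top x [-79. -77. -72.]
  z -40 11 top x [-79. -78. -73.]
  z 20 42 top x [-80. -77. -73.]
  z 35 56 top x [-78. -71. -61.]
  z 50 42 top x [-73. -68. -62.]
  z 65 24 top x [-74. -69. -29.]
```

View pics/b6.png

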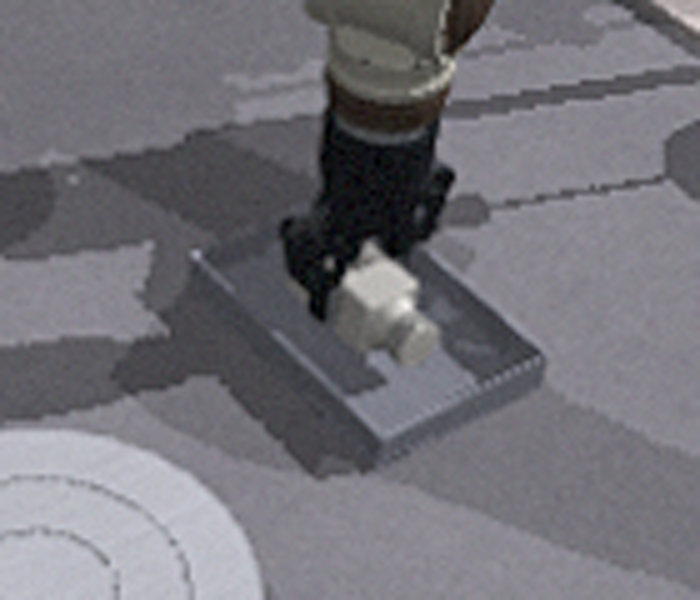

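Inside the tray, about 9 mm up. Feeling down in small steps.

apply_moves(newtons=35, rows=[[[2,0,0,0,0,0,0.4],[4,0,0,0,0,0,0.4],[5.5,0,0,0,0,0,0.4],[5.5,0,0,0,0,0,0.4]]])

```text
time: 18.25
ee_pos: [0.3839, 0.3363, -0.0225]
tcp_rot: [3.8, 89.8, 20.4]
wrist_force: [-0.5, 0.4, -2.8]
opening: 0.0476
```

apply_moves(newtons=35, rows=[[[1,0,0,0,0,0,0.4],[1.5,0,0,0,0,0,0.4],[1.5,0,0,0,0,0,0.4]]])

```text
time: 18.55
ee_pos: [0.3838, 0.3362, -0.0241]
tcp_rot: [0.9, 89.8, 17.6]
wrist_force: [-1.0, -0.2, -2.3]
opening: 0.0476
```

apply_moves(newtons=35, rows=[[[0.7,0,0,0,0,0,0.4],[1.4,0,0,0,0,0,0.4],[1.4,0,0,0,0,0,0.4]]])

```text
time: 18.85
ee_pos: [0.3838, 0.3362, -0.0256]
tcp_rot: [1.2, 89.8, 17.9]
wrist_force: [-0.9, 0.2, -1.8]
opening: 0.0475
```

apply_moves(newtons=30, rows=[[[0.7,0,0,0,0,0,0.4],[1.4,0,0,0,0,0,0.4],[1.4,0,0,0,0,0,0.4]]])

```text
time: 19.15
ee_pos: [0.3838, 0.3363, -0.0258]
tcp_rot: [3.6, 89.8, 20.3]
wrist_force: [-4.4, -2.6, 7.9]
opening: 0.0478
```

apply_moves(newtons=20, rows=[[[0,0,0,0,0,0,0.57],[0,0,0,0,0,0,0.6],[0,0,0,0,0,0,0.65],[0,0,0,0,0,0,0.75],[0,0,0,0,0,0,0.75],[0,0,0,0,0,0,0.75],[-15,0,0,0,0,0,0.75],[-45,0,0,0,0,0,0.75],[-90,0,0,0,0,0,0.75],[-140,0,0,0,0,0,0.75],[-180,0,0,0,0,0,0.75],[-180,0,0,0,0,0,0.75]]])

```text
time: 20.35
ee_pos: [0.385, 0.3376, 0.1616]
tcp_rot: [19.1, 89.3, 35.8]
wrist_force: [0.5, 0.5, -1.3]
opening: 0.0643
```

Run:
```python
from bot_m import *
o=get_obs();print(o['time'],o['ee_pos'].round(3),o['wrist_force'].round(1),o['opening'])
ims=[]
for nm in('scene','top'):
    c=cams.camera(nm);W=cloud(c); br=c['pixels'].mean(-1)>110
    ims.append(cv2.resize(c['pixels'],(400,300)))
    m=(np.hypot(W[...,0]-.395,W[...,1]-.34)<.1)&(W[...,2]>.04)&(W[...,2]<.07)
    k=W[m]
    if len(k)>10: print(nm,len(k),cv2.minAreaRect(k[:,:2].astype(np.float32)*1000),np.percentile(k[:,2],[10,50,90]).round(3))
    x,y=proj(c,[.4,.34,.03])[0].astype(int)
    x0=max(0,x-60);y0=max(0,y-45); ims.append(cv2.resize(c['pixels'][y0:y0+90,x0:x0+120],(400,300)))
    m=(np.hypot(W[...,0]-.592,W[...,1]-.038)<.15)&(W[...,2]>.076)&(W[...,2]<.115)
    n_,l=cv2.connectedComponents(m.astype(np.uint8))
    for i in range(1,n_):
        q=W[l==i]
        if len(q)>40: print('  jar',np.round(cv2.minAreaRect(q[:,:2].astype(np.float32)*1000)[0],0))
    P=W-axis0;a=P@left;b=P@up;h=P@n;r=np.hypot(a,b)
    k=(r<.042)&(h>.045)&(h<.065); print('  bar',cv2.minAreaRect(np.stack([a[k],b[k]],-1).astype(np.float32)*1000),'flange',np.median(h[(r<.036)&(h>.005)&(h<.03)]).round(4))
    print('  beaker',[(r['at'].round(3) if hasattr(r['at'],'round') else r['at'],round(r['confidence'],2)) for r in cams.find_in('beaker',c)])
save('f.png',np.vstack([np.hstack(ims[:2]),np.hstack(ims[2:])]))
```

```text
20.35 [0.385 0.338 0.162] [ 0.5  0.5 -1.3] 0.06429319976638624
scene 322 ((394.0940856933594, 337.416259765625), (121.73902130126953, 48.62447738647461), 16.14662742614746) [0.043 0.052 0.056]
  jar [564. -48.]
  jar [656. -11.]
  bar ((-0.9757919311523438, 2.73809814453125), (22.180461883544922, 75.31292724609375), 35.80363464355469) flange 0.0225
  beaker [([0.7217, -0.2764, 0.0552], 0.73)]
top 579 ((395.5074768066406, 339.6227111816406), (120.14791870117188, 49.46309280395508), 17.42791175842285) [0.043 0.05  0.054]
  jar [652. -11.]
  jar [564. -48.]
  bar ((-2.63425350189209, 1.9457969665527344), (17.848777770996094, 74.25414276123047), 27.984111785888672) flange 0.02
  beaker [([0.7326, -0.2888, 0.0466], 0.85)]
```

View pics/f.png

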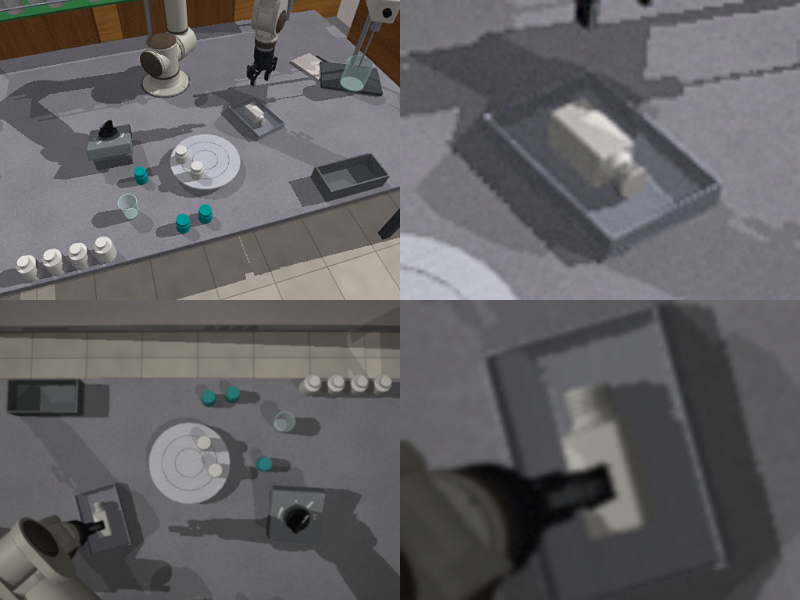

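Everything is in place: the bottle is flat and centred in the tray, the jars and beaker haven't moved, the knob is out at the stop notch, and the arm is clear. Handing in.

```bash
python3 -c "
from workcell import bot
print(bot.job_done())"
```

```text
the job is handed in; nothing more can be done
None
```

The job is done and handed in at about 21 s of the 72 s allowed; no verdict was reported.

**Selector:** I pushed the knob in about 10 mm and turned it past the one-dot mark. I then loosened the jaws and raised the tool so the knob could spring out, and turned it on until the resisting torque reached 0.87 N m, which showed it had locked in the notch. The depth pictures afterwards put it at about 1.96 rad. The flange and bar top were back at their starting height, so it is fully out.

**Bottle:** I gripped it across the body (47.6 mm measured opening), lifted it about 118 mm and carried it level. I lowered it into the tray until light contact, when the wrist force changed by about 10 N. At the last check it lay flat within about 3 mm of the tray centre, with its top at about 52 mm (expected 52 mm).

**Rest of the scene:** The jars had moved by no more than 1–2 mm and the beaker readings by no more than 4 mm, both within measuring error. The gripper was clear and touching nothing.

**Checks that disagreed:**
- **Tool point:** The fingertips are about 38 mm short of the reported TCP. My first grasp of the knob therefore closed on air just above the bar, without contact. I corrected for this offset in every later move.
- **Final knob angle:** The scene camera read the bar about 8 degrees further round (roughly 2.08 rad) than the top camera. Both values are inside the stop range.

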